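# Free the gummed bench-vice knob and nip up a hose adapter

### The arm

A 7-joint arm with a two-finger parallel gripper is mounted at the origin on the work surface. World frame = base frame: x ahead of the robot, y to its left, z up, the work surface at z = 0. Lengths are in m, angles in rad, forces in N, time in s.
With the tool pointing down it reaches from about 0.4 to 0.85 m from the base axis. Payload 6.9 kg.
Tool frame: the origin (TCP) lies at the very end of the fingers, on their centre line; the grasp point (between the pads) lies 19 mm behind it; z points along the fingers, y is the line along which they close (so a half turn about z gives the same grasp; the last joint's range is limited). The gripper opens to 85 mm and grips with 20 to 120 N. Pads are 22 mm wide; open, the fingers measure 114 mm over their backs; the gripper's body (76 mm by 85 mm) begins 54 mm behind the grasp point. The pads swing forward as they close: fully open they stand 13 mm farther back than shut.
Start: joints at [1.26, 0.507, -0.238, 1.5, 0.126, 1.149, -0.155], TCP at [0.253, -0.571, 0.231] pointing down, gripper open.
Joint ranges: [-3.08, 3.08], [-0.24, 2.05], [-1.43, 1.35], [0, 2.5], [-1.52, 4.66], [0.17, 1.96], [-2.89, 2.89]. Speed limits (rad/s): [2.39, 2.39, 3.14, 3.14, 3.14, 3.14, 3.14].

### API

Orientations are given as a unit quaternion [w, x, y, z].
In Python, from workcell import bot, vision gives the robot as it stands.
- The arm moves only by the tool carry_out, never from a script. Its argument "steps" is a list that holds one entry, the list of rows, each a list of 7 numbers: the opening, from -1 (shut) to 1 (fully open), then the shift along the tool's x, y, z in m, then the turn, a rotation vector about the tool's x, y, z in rad. A call has 1 to 12 rows; each row is the pose to reach, as a shift and turn from the pose commanded when the call began, along the tool's axes at that moment; what a row does not reach only later rows make up. A row lasts 1/12 s, in which the tool goes at most 41.7 mm and 7.16 degrees, less where a joint would pass 70% of its speed; a pose out of reach is approached as far as the arm can. A call with a gripper value outside its range is refused whole. The fingers move at their own pace and stop on an object; "newtons" is the grip in N (left out, the last holds). Time passes only in rows, so rows that repeat a pose let the fingers close. It gives the time, the measured TCP pose, the force, the opening and the grip force at its end, in the units of the state.
- bot.read_state(): the state, without advancing time (a new reading comes with each control period).
- vision.grab_frame(name): name is "scene" or "top" or "wrist"; returns a dict with "img" (420x560x3 uint8, red, green, blue), "fx", "fy", "cx", "cy" (pixels), "dist_coeffs" ([k1, k2, p1, p2, k3] as OpenCV has them; the pictures are not rectified), "world_to_cam" (4x4, takes a point from world to camera coordinates). Camera axes: x right, y down, z forward; pixel columns grow to the right and rows downward; lengths in m; the calibration is good to about 2 mm. A picture is of the moment at which its call begins. There is no depth.
- bot.finish_job(): hands the job in; it is judged then, once.
Trained networks look in a picture, given as the dict that the camera call returned (one of the last four; its "shot" number tells which), for a name from the list of things; names that differ only in an ending like _2 or _b are one class to them, and where a whole thing is asked for, a point or a joint stands for the part that bears it (a point fixed in the world has none). Each returns a list of dicts, best first, with "confidence" (0 to 1); they miss things now and then, are a little off and sometimes report something else, mostly with a low value. They report only what shows in the picture. A call takes as long as a camera call. They do not tell look-alikes from the thing itself.
- vision.spot_in(picture, thing): "position" ([x, y, z] in m, in the coordinates of the camera as it stood for that picture, good to about 4 mm: the middle of the surface that is visible of it).
- vision.regions_of(picture, thing): "region" (420x560 bool, what is visible of it).
The state is a dict: "t": time; "joint_pos": joint angles; "qvel": joint speeds; "effort": joint torques, N m; "tcp_pos": TCP position; "tcp_rot": TCP orientation; "force": force on the tool from outside, world axes, zero at the start; "torque": the same for the moment, N m; "grip_width": finger opening in m; "finger_force": force on a finger pad.
Only numpy, scipy, OpenCV 4.12 (cv2) and the standard library are available. Lean on these libraries where they do the work, as an engineer would, in place of code of your own. Each camera call takes 0.05 s, during which the arm holds its last target. There are 200 camera calls.

### The job

Stand the tall straight brass hose adapter upright on its wide end between the jaws of the small bench vice and let go of it. Then break the vice's gummed-up bar knob loose with a short firm clockwise twist and go on turning it freely until the jaws pinch the adapter snugly, at about 20 N: never squeeze it beyond 45 N, or the collar is crushed. Let go of the knob with the adapter still held upright, and leave the other things on the bench alone.

Things in the scene. Friction and masses are not known exactly. Their poses are not given: they have to be found in the camera images.
- fitting: Brass hose adapter to be clamped, the tallest straight round fitting (the elbow has a side arm, the plug is squat). Collar 32 mm in diameter, 27 mm high, below a plain neck 20 mm in diameter up to 72 mm; 0.16 to 0.29 kg. Starts upright on the bench. Origin: centre of its underside, z up its axis. Take it by the neck.
- vice: Grey vice fixed to the bench, base plate 84 (x) by 225 (y) by 12 mm high. Origin: on the bench, below the open moving jaw's face; y is the closing direction, z up. Along y: knob housing (64 mm square, centre y = -82 mm, top 34 mm), moving jaw (50 mm wide, face at y = 0 when open), steel anvil of like size, bolted by hand with its face anywhere from 38 to 46 mm: not measured, feel for it.
- nest (a point): Where the adapter's underside goes: top of the base plate (12 mm above the bench), mid-width of the jaws, 20 mm from the open moving jaw's face, so 4 mm clear of it and 2 to 10 mm clear of the anvil. Be within 8 mm across and 2 mm along the closing direction. Jaw and anvil tops are 39 mm above the bench. When the jaw comes, the adapter slides along the plate to the anvil.
- jaw: Moving steel jaw plate on stiff disc springs. Origin: foot of its face, mid-width, 12 mm above the bench; y is the closing direction. The knob drives it 5 mm per radian. Once the adapter is pinched against the anvil, the pinch grows by about 130 N per radian of knob and the knob's torque by 0.005 N m per newton. Let go, friction holds about 24 N of pinch; more relaxes to that.
- knob (a joint): Turn of the knob in rad: 0 at the start (open, gummed), growing clockwise seen from above, which closes the jaws; stop at 3.4. Starting it takes about 0.6 N m; from 0.35 rad on it turns freely at 0.12 N m of friction. The pinch begins between 1.2 and 2.8 rad; 20 N adds 0.1 N m. Friction shifts a reading taken at a standstill by up to 0.12 N m: go by the rise over earlier readings.
- knob_grip (a point): Middle of the knob's upright black bar grip, 64 mm above the bench, on the vertical turning axis (vice frame x = 0, y = -80 mm). The bar is 50 mm long, 14 mm thick, from 43 to 79 mm above the bench, over a disc 44 mm in diameter. Site x runs along the bar (the vice's x at 0 rad) and turns with it. Grip it across the 14 mm with 60 N or more; it needs more than one grasp.
Things that resemble listed ones, but are neither listed nor needed, are in the scene too. What is shaped like the fitting but green or orange is not meant.

How it is judged:
On the way, in this order (a step that is already met when the one before it is completed fails the run):
1. the adapter stands upright between the jaws on the base plate, let go (x of fitting in the frame of vice between -0.014 and 0.014 m and y of fitting in the frame of vice between 0.01 and 0.034 m and z of fitting in the frame of vice between 0.008 and 0.016 m and angle between fitting's own z axis and vertical below 0.08 rad and contact force between the fingers and fitting below 0.3 N and linear speed of fitting below 0.02 m/s), for 0.2 s.
2. the knob is broken loose: turned by more than 0.45 rad, with the adapter standing between the jaws (x of fitting in the frame of vice between -0.014 and 0.014 m and y of fitting in the frame of vice between 0.01 and 0.034 m and z of fitting in the frame of vice between 0.008 and 0.016 m and angle between fitting's own z axis and vertical below 0.08 rad and value of joint knob above 0.45 rad), for 0.1 s.
At the end, for the whole second after the job is handed in: The adapter stands upright (within 0.08 rad) on the base plate between the jaws (within 14 mm of the middle of their width), at rest, pinched by the moving jaw with 8 to 45 N (x of fitting in the frame of vice between -0.014 and 0.014 m and y of fitting in the frame of vice between 0.01 and 0.034 m and z of fitting in the frame of vice between 0.008 and 0.016 m and angle between fitting's own z axis and vertical below 0.08 rad and contact force between jaw and fitting between 8 and 45 N and linear speed of fitting below 0.01 m/s); the robot touches nothing.
It fails at once if the adapter is squeezed by the jaw with more than 45 N (contact force between jaw and fitting above 45 N).
It fails at once if another thing on the bench is moved by more than 30 mm (distance of any of plug, elbow, wrench, socket, pulley, oil from where it was at the start of the episode above 0.03 m).
It also fails if it takes over 72 s, if anything falls off the work surface, if the arm or the gripper's body presses on something with over 40 N, if the wrist force passes 120 N, or if a joint passes its speed limit or range.

## Working session

There is one attempt and no reset: what is moved stays moved. The work goes in short steps, Python scripts to look and compute and a tool call to move; the robot and the scene stay as the last step left them, time stands still between calls to the robot, and variables do not carry over. Pictures are saved under pics/ and viewed, at most 10 in all, crops included, and the job is handed in when it is done.

Besides the shell and the picture viewer there is one more tool, called after "Request:" by a JSON object that holds its "api" and its "payload". carry_out: Moves the arm, as the interface text tells. Its arguments: {"type":"object","properties":{"steps":{"type":"array","items":{"type":"array","items":{"type":"array","items":{"type":"number"}}}},"newtons":{"type":"number"}},"required":["steps"]}

```bash
mkdir -p pics
cat > h.py <<'E'
import numpy as np, cv2
from scipy.spatial.transform import Rotation as R
from workcell import bot, vision
def rgb(n,f): cv2.imwrite('pics/'+n,cv2.cvtColor(f['img'],cv2.COLOR_RGB2BGR))
def K(f): return np.array([[f['fx'],0,f['cx']],[0,f['fy'],f['cy']],[0,0,1.]])
def w2p(f,P):
    M=np.array(f['world_to_cam']); 
    return cv2.projectPoints(np.atleast_2d(np.array(P,float)),cv2.Rodrigues(M[:3,:3])[0],M[:3,3],K(f),np.array(f['dist_coeffs'],float))[0].reshape(-1,2)
def p2w(f,uv,z):
    M=np.array(f['world_to_cam']); uv=np.array(uv,float).reshape(-1,1,2)
    n=cv2.undistortPoints(uv,K(f),np.array(f['dist_coeffs'],float)).reshape(-1,2)
    d=np.c_[n,np.ones(len(n))]@M[:3,:3]; o=-M[:3,:3].T@M[:3,3]
    return o+d*((z-o[2])/d[:,2])[:,None]
def c2w(f,p):
    M=np.array(f['world_to_cam']); return M[:3,:3].T@(np.array(p)-M[:3,3])
def rot(s): q=s['tcp_rot']; return R.from_quat([q[1],q[2],q[3],q[0]])
E
python3 - <<'E'
from h import *
s=bot.read_state(); print({k:np.round(v,3) for k,v in s.items()}); print(rot(s).as_matrix().round(3))
F={n:vision.grab_frame(n) for n in('top','scene')}
for n,f in F.items():
    rgb(n+'0.png',f)
    print(n,'cam',c2w(f,[0,0,0]).round(3))
    for t in('fitting','vice','jaw','knob_grip','knob'):
        for d in vision.spot_in(f,t)[:4]:
            P=c2w(f,d['position']); print(t,round(d['confidence'],2),P.round(3),w2p(f,P).round())
E
```

```text
{'t': np.float64(0.0), 'joint_pos': array([ 1.26 ,  0.508, -0.237,  1.501,  0.126,  1.149, -0.155]), 'qvel': array([ 0.   ,  0.   ,  0.001,  0.   , -0.001,  0.001,  0.001]), 'effort': array([ 0.0000e+00, -6.2059e+01, -2.1870e+00, -2.4965e+01,  1.3000e-02,
        1.2000e-02, -0.0000e+00]), 'tcp_pos': array([ 0.253, -0.571,  0.23 ]), 'tcp_rot': array([-0.001,  0.978,  0.207, -0.   ]), 'force': array([-0.386,  0.546,  0.46 ]), 'torque': array([ 0.041, -0.003, -0.012]), 'finger_force': np.float64(0.0), 'grip_width': np.float64(0.085)}
[[ 0.914  0.405 -0.001]
 [ 0.405 -0.914  0.002]
 [-0.    -0.002 -1.   ]]
top cam [ 0.389 -0.042  1.01 ]
fitting 0.72 [ 0.489 -0.202  0.029] [[382. 226.]]
fitting 0.69 [ 0.53  -0.253  0.026] [[408. 205.]]
fitting 0.66 [ 0.445 -0.33   0.03 ] [[452. 249.]]
fitting 0.59 [ 0.452 -0.258  0.035] [[413. 245.]]
vice 0.89 [0.523 0.058 0.014] [[245. 210.]]
knob_grip 0.58 [ 0.53  -0.004  0.05 ] [[276. 204.]]
knob 0.7 [ 0.535 -0.002  0.043] [[275. 202.]]
scene cam [1.106 0.662 0.777]
fitting 0.79 [ 0.504 -0.193  0.028] [[234. 191.]]
fitting 0.72 [ 0.459 -0.26   0.046] [[232. 167.]]
fitting 0.62 [ 0.459 -0.333  0.028] [[216. 161.]]
fitting 0.58 [ 0.536 -0.251  0.028] [[210. 186.]]
vice 0.58 [0.547 0.06  0.009] [[290. 257.]]
jaw 0.49 [0.531 0.074 0.027] [[301. 251.]]
knob 0.62 [0.541 0.006 0.057] [[276. 227.]]
```

Run:
```python
import cv2
a=cv2.imread('pics/top0.png')[130:300,200:500]; b=cv2.imread('pics/scene0.png')[120:320,170:370]
cv2.imwrite('pics/t1.png',cv2.resize(a,(795,450),interpolation=2)); cv2.imwrite('pics/s1.png',cv2.resize(b,(600,600),interpolation=2))
```

```text
(no output)
```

View pics/t1.png

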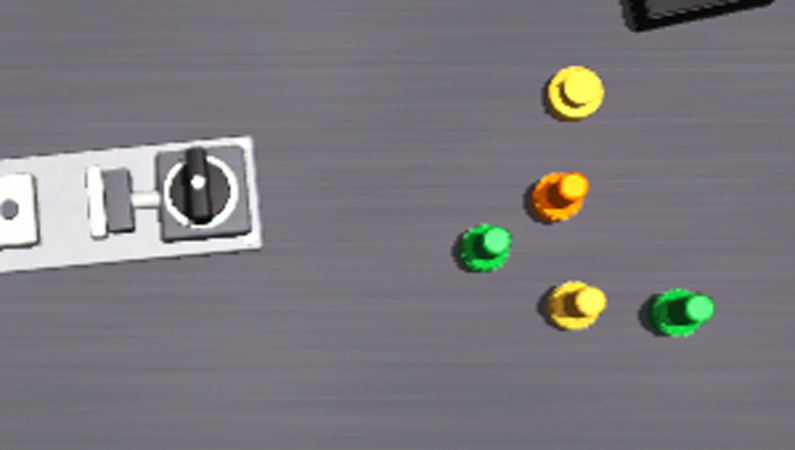

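View pics/s1.png

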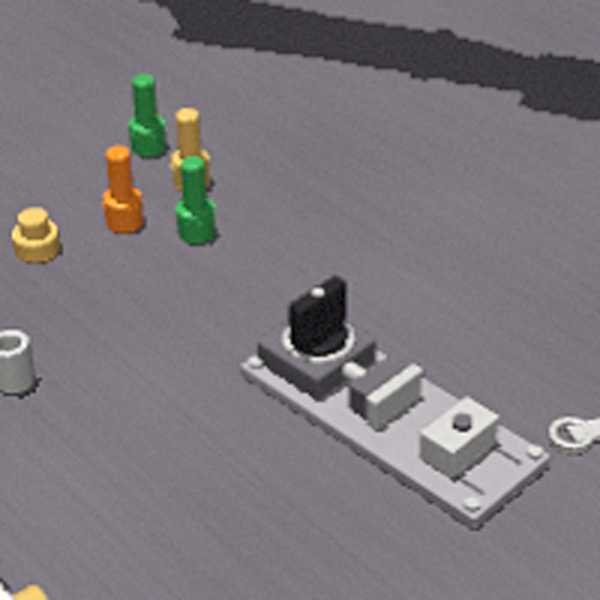

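The fitting is the tall brass one at crop (575,305), which is top-image pixel (417,245). The squat brass plug is at crop (575,92). The vice shows its knob pin at crop (198,182) and its jaw face edge at crop x≈88. I'll fit the vice pose to these points.

```bash
cat > fit.py <<'E'
from h import *
from scipy.optimize import least_squares
def vfit(obs): # obs: list of (frame, Nx2 px, Nx3 vice pts)
    def w(p,P): c,s=np.cos(p[2]),np.sin(p[2]); P=np.array(P,float); return np.c_[p[0]+c*P[:,0]-s*P[:,1],p[1]+s*P[:,0]+c*P[:,1],P[:,2]]
    r=lambda p: np.concatenate([(w2p(f,w(p,P))-u).ravel() for f,u,P in obs])
    o=least_squares(r,[.53,.08,0],loss='soft_l1'); return o.x,r(o.x).reshape(-1,2)
E
python3 - <<'E'
from fit import *
ft=vision.grab_frame('top'); fs=vision.grab_frame('scene')
T=np.array([(156,152),(245,147),(251,233),(163,241),(198,182),(87,168),(92,238)])/2.648+[200,130]
PT=np.array([(32,-50,34),(32,-114,34),(-32,-114,34),(-32,-50,34),(0,-80,79),(25,0,39),(-25,0,39)])/1e3
S=np.array([(319,293),(368,430),(422,388),(421,368),(368,408)])/3+[170,120]
PS=np.array([(0,-80,79),(25,0,12),(-25,0,12),(-25,0,39),(25,0,39)])/1e3
for obs in([(ft,T,PT)],[(fs,S,PS)],[(ft,T,PT),(fs,S,PS)]):
    p,r=vfit(obs); print(p.round(4)); print(r.round(1).tolist())
# fitting: yellow blob
for f,n in((ft,'top'),(fs,'scene')):
    for d in vision.regions_of(f,'fitting'):
        m=np.array(d['region']); c=np.median(np.array(f['img'])[m],0); h=cv2.cvtColor(np.uint8([[c]]),cv2.COLOR_RGB2HSV)[0,0]
        ys,xs=np.where(m); print(n,round(d['confidence'],2),h,xs.min(),xs.max(),ys.min(),ys.max(),xs.mean().round(1),ys.mean().round(1),len(xs))
print('neck top',p2w(ft,[(200+592/2.648,130+301/2.648)],.072).round(4), 'collar base',p2w(ft,[(200+575/2.648,130+307/2.648)],.018).round(4))
print('scene neck top',p2w(fs,[(170+188/3,120+115/3)],.072).round(4))
E
```

```text
[0.5273 0.0757 0.0808]
[[-0.1, 0.4], [-0.2, -0.7], [0.5, 0.1], [-0.1, 0.1], [0.2, 0.6], [-0.2, -0.1], [-0.1, -0.5]]
[0.5326 0.079  0.0342]
[[-0.4, -1.2], [0.5, 0.2], [-0.9, 3.2], [-0.1, 0.5], [0.8, -1.9]]
[0.5286 0.076  0.0674]
[[-0.0, 0.1], [-0.1, -0.6], [0.2, 0.3], [-0.4, -0.2], [0.0, 0.5], [-0.2, -0.8], [-0.5, -1.1], [-0.8, -2.1], [1.3, -1.2], [-0.8, 1.5], [-0.0, -1.2], [1.5, -3.3]]
top 0.85 [ 22 185 223] 406 428 236 254 416.7 244.9 330
top 0.83 [ 14 255 226] 400 421 195 213 409.9 203.6 291
top 0.75 [ 68 219 163] 373 391 215 232 382.0 223.2 277
top 0.74 [ 70 217 146] 445 469 238 256 456.5 247.0 357
scene 0.81 [ 13 213 163] 204 217 169 196 210.2 183.9 269
scene 0.73 [ 67 158 105] 213 224 144 171 218.4 158.4 263
scene 0.69 [ 67 163 105] 229 241 172 200 234.8 187.3 282
scene 0.49 [ 19 141 150] 227 240 156 182 232.4 167.2 185
neck top [[ 0.4528 -0.2684  0.072 ]] collar base [[ 0.4523 -0.2693  0.018 ]]
scene neck top [[ 0.4578 -0.2578  0.072 ]]
```

Request:
{"api": "carry_out", "payload": {"steps": [[[0.2,0.3055,-0.196,0,0,0,-0.28],[0.2,0.3055,-0.196,0,0,0,-0.28],[0.2,0.3055,-0.196,0,0,0,-0.28],[0.2,0.3055,-0.196,0,0,0,-0.28],[0.2,0.3055,-0.196,0,0,0,-0.28],[0.2,0.3055,-0.196,0,0,0,-0.28],[0.2,0.3055,-0.196,0,0,0,-0.28],[0.2,0.3055,-0.196,0,0,0,-0.28],[0.2,0.3055,-0.196,0,0,0,-0.28],[0.2,0.3055,-0.196,0,0,0,-0.28],[0.2,0.3055,-0.196,0,0,0,-0.28],[0.2,0.3055,-0.196,0,0,0,-0.28]]]}}

```text
t: 1.8
tcp_pos: [0.4526, -0.2693, 0.2313]
tcp_rot: [0.0, 0.94, 0.341, -0.0]
force: [0.0, -0.2, 0.9]
grip_width: 0.0511
finger_force: 0.0
```

Run:
```python
from h import *
s=bot.read_state(); print(s['tcp_pos'].round(4) if hasattr(s['tcp_pos'],'round') else s['tcp_pos'], s['joint_pos'],s['grip_width']); print(rot(s).as_matrix().round(3))
f=vision.grab_frame('wrist'); rgb('w1.png',f); print(c2w(f,[0,0,0]), w2p(f,[[.4525,-.268,.072],[.4525,-.268,.027],[.4525,-.268,0]]))
for d in vision.regions_of(f,'fitting'):
    m=np.array(d['region']); c=np.median(np.array(f['img'])[m],0); h=cv2.cvtColor(np.uint8([[c]]),cv2.COLOR_RGB2HSV)[0,0]
    ys,xs=np.where(m); print(round(d['confidence'],2),h,xs.min(),xs.max(),ys.min(),ys.max(),len(xs))
```

```text
[ 0.4526 -0.2693  0.2313] [ 0.76549556  0.36687619 -0.38996781  1.75650237  0.15888358  1.04928688
 -0.55481285] 0.051124315771124314
[[ 0.767  0.642 -0.001]
 [ 0.642 -0.767 -0.001]
 [-0.001  0.    -1.   ]]
[ 0.50498209 -0.22485608  0.37239739] [[279.84693089 197.08952607]
 [279.93650474 186.81806273]
 [279.98037656 181.79304712]]
0.98 [ 23 154 255] 307 342 98 133 982
0.93 [ 19 144 216] 262 295 166 206 1013
0.57 [ 65 130 240] 240 273 92 127 946
0.56 [ 66 138 152] 312 347 212 258 1218
```

View pics/w1.png

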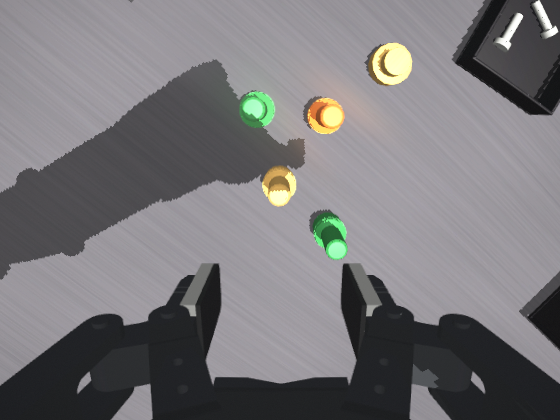

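The neck top is at (279,198), where I predicted it. I'll descend and grasp.

Request:
{"api": "carry_out", "payload": {"steps": [[[0.2,0,0,0.03,0,0,0],[0.2,0,0,0.06,0,0,0],[0.2,0,0,0.09,0,0,0],[0.2,0,0,0.12,0,0,0],[0.2,0,0,0.15,0,0,0],[0.2,0,0,0.175,0,0,0],[0.2,0,0,0.19,0,0,0],[0.2,0,0,0.2,0,0,0],[0.2,0,0,0.2,0,0,0],[0.2,0,0,0.2,0,0,0]]], "newtons": 30}}

```text
t: 2.73
tcp_pos: [0.4527, -0.2693, 0.0314]
tcp_rot: [-0.0, 0.94, 0.341, -0.0]
force: [-0.0, 0.1, 0.2]
grip_width: 0.051
finger_force: 0.0
```

Request:
{"api": "carry_out", "payload": {"steps": [[[-0.2,0,0,0,0,0,0],[-0.4,0,0,0,0,0,0],[-0.6,0,0,0,0,0,0],[-0.8,0,0,0,0,0,0],[-0.8,0,0,0,0,0,0],[-0.8,0,0,0,0,0,0],[-0.8,0,0,0,0,0,0],[-0.8,0,0,0,0,0,0]]], "newtons": 30}}

```text
t: 3.4
tcp_pos: [0.4535, -0.269, 0.0323]
tcp_rot: [0.001, 0.94, 0.341, 0.0]
force: [-1.1, 0.0, 7.4]
grip_width: 0.0195
finger_force: 31.1
```

Request:
{"api": "carry_out", "payload": {"steps": [[[-0.8,0,0,-0.02,0,0,0],[-0.8,0,0,-0.06,0,0,0],[-0.8,0,0,-0.1,0,0,0],[-0.8,0.02,-0.012,-0.14,0,0,-0.1],[-0.8,0.05,-0.03,-0.17,0,0,-0.2],[-0.8,0.08,-0.049,-0.19,0,0,-0.3],[-0.8,0.11,-0.067,-0.2,0,0,-0.4],[-0.8,0.14,-0.085,-0.2,0,0,-0.5],[-0.8,0.165,-0.1,-0.2,0,0,-0.6],[-0.8,0.19,-0.116,-0.2,0,0,-0.7],[-0.8,0.21,-0.128,-0.2,0,0,-0.8],[-0.8,0.22,-0.134,-0.2,0,0,-0.9]]]}}

```text
t: 4.4
tcp_pos: [0.5361, -0.0206, 0.2318]
tcp_rot: [-0.0, 0.695, 0.719, 0.001]
force: [-0.5, 0.1, -1.6]
grip_width: 0.0192
finger_force: 30.2
```

Request:
{"api": "carry_out", "payload": {"steps": [[[-0.8,0,0,0,0,0,-0.053],[-0.8,0,0,0,0,0,-0.053],[-0.8,0,0,0,0,0,-0.053],[-0.8,0,0,0,0,0,-0.053]]]}}

```text
t: 4.73
tcp_pos: [0.5354, -0.0254, 0.2312]
tcp_rot: [0.0, 0.68, 0.733, -0.0]
force: [0.3, -0.8, -1.3]
grip_width: 0.0188
finger_force: 30.2
```

Run:
```python
from h import *
s=bot.read_state(); print(s['tcp_pos'], s['joint_pos'],s['grip_width'],s['force']); print(rot(s).as_matrix().round(3))
f=vision.grab_frame('wrist'); rgb('w2.png',f); cv2.imwrite('pics/w2b.png',cv2.resize(cv2.imread('pics/w2.png'),(800,600),interpolation=2))
c,sn=np.cos(.08),np.sin(.08); o=np.array([.5275,.0757,0])
for P in([25,0,39],[-25,0,39],[0,-80,79],[32,-50,34],[-32,-50,34]):
    P=np.array(P)/1e3; print((w2p(f,o+[c*P[0]-sn*P[1],sn*P[0]+c*P[1],P[2]])*10/7).round(1))
```

```text
[ 0.53542925 -0.02543917  0.23122425] [ 0.46860165  0.42401535 -0.68789548  1.73100241  0.29888714  1.09424011
 -0.23886311] 0.018831855212203864 [ 0.27991603 -0.79000283 -1.33929904]
[[-0.076  0.997 -0.   ]
 [ 0.997  0.076 -0.001]
 [-0.    -0.    -1.   ]]
[[441.7 109.4]]
[[359.9 109.7]]
[[401.4 249.4]]
[[451.  191.7]]
[[351.1 192. ]]
```

View pics/w2b.png

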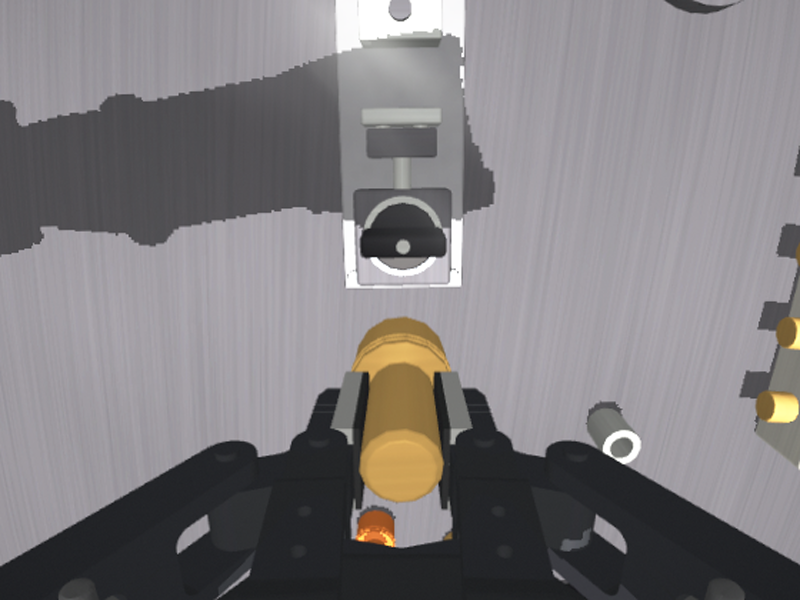

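The jaw's face edge (row 108, columns 361–441) and the yaw agree with my fit. The adapter hangs straight, with its neck top around (401,471). I'll check the in-hand offset and the height-consistent positions.

Run:
```python
from h import *
s=bot.read_state(); f=vision.grab_frame('wrist'); M=rot(s).as_matrix(); p=np.array(s['tcp_pos'])
k=.7
a=p2w(f,[(401*k,471*k)],p[2]+.0397)[0]; print('neck offset in tool',(M.T@(a-p)).round(4))
J=p2w(f,[(361*k,108*k),(441*k,108*k)],.039); Kn=p2w(f,[(402.5*k,246*k)],.079); A=p2w(f,[(360*k,39*k),(441*k,39*k)],.039)
print(J.round(4),J.mean(0).round(4),np.linalg.norm(J[0]-J[1]),A.mean(0).round(4),Kn.round(4))
g=np.array(f['img']).astype(int)
print('col282 rows', [(r,g[r,290].sum()) for r in range(70,92)])
print('neck rows', [(r,tuple(g[r,281])) for r in range(300,358,3)])
```

```text
neck offset in tool [ 0.0025 -0.0004 -0.0397]
[[0.5033 0.0747 0.039 ]
 [0.552  0.0785 0.039 ]] [0.5276 0.0766 0.039 ] 0.04884163503564581 [0.5243 0.1164 0.039 ] [[ 0.5344 -0.0021  0.079 ]]
col282 rows [(70, np.int64(447)), (71, np.int64(445)), (72, np.int64(441)), (73, np.int64(438)), (74, np.int64(426)), (75, np.int64(453)), (76, np.int64(533)), (77, np.int64(556)), (78, np.int64(551)), (79, np.int64(553)), (80, np.int64(556)), (81, np.int64(566)), (82, np.int64(558)), (83, np.int64(546)), (84, np.int64(534)), (85, np.int64(479)), (86, np.int64(392)), (87, np.int64(377)), (88, np.int64(435)), (89, np.int64(326)), (90, np.int64(269)), (91, np.int64(277))]
neck rows [(300, (np.int64(164), np.int64(131), np.int64(72))), (303, (np.int64(201), np.int64(158), np.int64(87))), (306, (np.int64(203), np.int64(160), np.int64(86))), (309, (np.int64(226), np.int64(182), np.int64(99))), (312, (np.int64(214), np.int64(168), np.int64(92))), (315, (np.int64(213), np.int64(167), np.int64(92))), (318, (np.int64(211), np.int64(165), np.int64(90))), (321, (np.int64(205), np.int64(161), np.int64(88))), (324, (np.int64(203), np.int64(160), np.int64(87))), (327, (np.int64(207), np.int64(162), np.int64(89))), (330, (np.int64(205), np.int64(161), np.int64(87))), (333, (np.int64(205), np.int64(162), np.int64(88))), (336, (np.int64(208), np.int64(164), np.int64(89))), (339, (np.int64(202), np.int64(159), np.int64(87))), (342, (np.int64(203), np.int64(159), np.int64(87))), (345, (np.int64(206), np.int64(163), np.int64(90))), (348, (np.int64(202), np.int64(158), np.int64(86))), (351, (np.int64(167), np.int64(142), np.int64(116))), (354, (np.int64(165), np.int64(161), np.int64(167))), (357, (np.int64(166), np.int64(162), np.int64(168)))]
```

Request:
{"api": "carry_out", "payload": {"steps": [[[-0.8,0.03,0,0,0,0,0],[-0.8,0.06,0,0,0,0,0],[-0.8,0.09,0,0,0,0,0],[-0.8,0.11,0,0.01,0,0,0],[-0.8,0.12,0,0.03,0,0,0],[-0.8,0.12,0,0.06,0,0,0],[-0.8,0.12,0,0.09,0,0,0],[-0.8,0.12,0,0.11,0,0,0],[-0.8,0.12,0,0.125,0,0,0],[-0.8,0.12,0,0.13,0,0,0],[-0.8,0.12,0,0.13,0,0,0],[-0.8,0.12,0,0.13,0,0,0]]]}}

```text
t: 5.83
tcp_pos: [0.5267, 0.095, 0.1019]
tcp_rot: [0.0, 0.679, 0.734, 0.0]
force: [0.3, -0.5, -0.7]
grip_width: 0.0191
finger_force: 30.2
```

Run:
```python
from h import *
s=bot.read_state(); print(s['tcp_pos'],s['force']); print(rot(s).as_matrix().round(3))
a=vision.grab_frame('scene'); b=vision.grab_frame('top'); A=a['img'][170:290,230:350]; B=b['img'][160:260,180:300]
im=np.hstack([cv2.resize(A,(400,400),interpolation=2),cv2.resize(B,(400,400),interpolation=2)]); cv2.imwrite('pics/c1.png',im[:,:,::-1])
```

```text
[0.52666213 0.09497957 0.1018987 ] [ 0.29010145 -0.45190062 -0.70180641]
[[-0.078  0.997  0.001]
 [ 0.997  0.078  0.   ]
 [ 0.     0.001 -1.   ]]
```

View pics/c1.png

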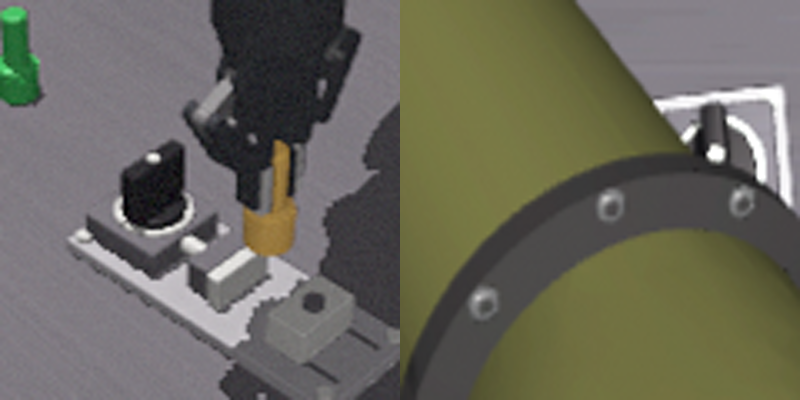

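The adapter hangs upright over the gap, well clear of the jaw and the anvil. I'll lower it.

Request:
{"api": "carry_out", "payload": {"steps": [[[-0.8,0,0,0.015,0,0,0],[-0.8,0,0,0.03,0,0,0],[-0.8,0,0,0.04,0,0,0],[-0.8,0,0,0.047,0,0,0],[-0.8,0,0,0.052,0,0,0],[-0.8,0,0,0.055,0,0,0],[-0.8,0,0,0.056,0,0,0],[-0.8,0,0,0.056,0,0,0]]]}}

```text
t: 6.6
tcp_pos: [0.5264, 0.0951, 0.0455]
tcp_rot: [0.0, 0.679, 0.734, 0.0]
force: [0.3, -0.1, -2.1]
grip_width: 0.019
finger_force: 30.3
```

Run:
```python
from h import *
s=bot.read_state(); print(s['tcp_pos'],s['force'],s['torque'])
```

```text
[0.52642332 0.09507789 0.04545548] [ 0.26226825 -0.09682065 -2.14858379] [-0.0306841  -0.01715139  0.01388079]
```

No contact yet, so I'll keep lowering in 1 mm steps until the force rises.

Request:
{"api": "carry_out", "payload": {"steps": [[[-0.8,0,0,0.001,0,0,0],[-0.8,0,0,0.0015,0,0,0],[-0.8,0,0,0.002,0,0,0],[-0.8,0,0,0.002,0,0,0]]]}}

```text
t: 6.93
tcp_pos: [0.5266, 0.0951, 0.0443]
tcp_rot: [0.001, 0.679, 0.734, 0.0]
force: [-2.1, -0.9, 7.7]
grip_width: 0.019
finger_force: 31.1
```

Request:
{"api": "carry_out", "payload": {"steps": [[[-0.5,0,0,0,0,0,0],[-0.4,0,0,0,0,0,0],[-0.3,0,0,0,0,0,0],[-0.1,0,0,0,0,0,0],[0,0,0,0,0,0,0],[0,0,0,-0.01,0,0,0],[0,0,0,-0.03,0,0,0],[0,0,0,-0.06,0,0,0],[0,0,0,-0.09,0,0,0],[0,-0.03,0,-0.12,0,0,0],[0,-0.07,0,-0.14,0,0,0],[0,-0.1,0,-0.14,0,0,0]]]}}

```text
t: 7.93
tcp_pos: [0.536, -0.005, 0.1881]
tcp_rot: [0.003, 0.678, 0.735, 0.002]
force: [1.0, -0.3, 0.9]
grip_width: 0.0425
finger_force: 0.0
```

Run:
```python
from h import *
s=bot.read_state(); print(s['tcp_pos'],s['joint_pos'],s['force'],s['torque']); print(rot(s).as_matrix().round(3))
f=vision.grab_frame('wrist'); b=vision.grab_frame('scene')
A=f['img'][0:300,130:430]; B=b['img'][170:290,230:350]
cv2.imwrite('pics/c2.png',np.hstack([cv2.resize(A,(400,400),interpolation=2),cv2.resize(B,(400,400),interpolation=2)])[:,:,::-1])
```

```text
[ 0.53603441 -0.00495261  0.18805391] [ 0.42482158  0.46638432 -0.68606058  1.80214917  0.34948395  0.99008139
 -0.3208091 ] [ 1.02537203 -0.27267812  0.92967452] [-0.00124134 -0.04607876  0.04489751]
[[-0.081  0.997  0.007]
 [ 0.997  0.081 -0.   ]
 [-0.001  0.007 -1.   ]]
```

View pics/c2.png

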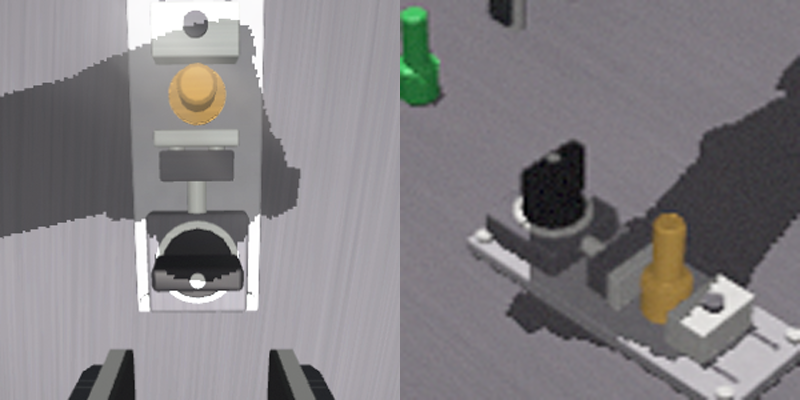

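The adapter stands upright in the nest at crop (197,90), clear of both jaws. Next I'll turn the gripper by -90° above the knob so the clockwise twist has full range.

Request:
{"api": "carry_out", "payload": {"steps": [[[0,0.002,-0.002,0,0,0,-0.12],[0,0.002,-0.002,0,0,0,-0.24],[0,0.002,-0.002,0,0,0,-0.36],[0,0.002,-0.002,0,0,0,-0.48],[0,0.002,-0.002,0,0,0,-0.6],[0,0.002,-0.002,0,0,0,-0.72],[0,0.002,-0.002,0,0,0,-0.84],[0,0.002,-0.002,0,0,0,-0.96],[0,0.002,-0.002,0,0,0,-1.08],[0,0.002,-0.002,0,0,0,-1.2],[0,0.002,-0.002,0,0,0,-1.32],[0,0.002,-0.002,0,0,0,-1.44]]]}}

```text
t: 9.03
tcp_pos: [0.5317, -0.0026, 0.1837]
tcp_rot: [-0.0, 0.023, 1.0, -0.0]
force: [0.9, -0.1, -0.5]
grip_width: 0.0427
finger_force: 0.0
```

Request:
{"api": "carry_out", "payload": {"steps": [[[0,0,0,0,0,0,-0.11],[0,0,0,0,0,0,-0.13],[0,0,0,0,0,0,-0.13],[0,0,0,0,0,0,-0.13]]]}}

```text
t: 9.37
tcp_pos: [0.5319, -0.0027, 0.1834]
tcp_rot: [-0.0, -0.037, 0.999, 0.0]
force: [0.5, 0.3, 0.0]
grip_width: 0.0427
finger_force: 0.0
```

Run:
```python
from h import *
s=bot.read_state(); print(s['tcp_pos'],s['joint_pos'],s['force'],s['torque']); M=rot(s).as_matrix();print(M.round(3))
f=vision.grab_frame('top'); rgb('t3.png',f)
c,sn=np.cos(.08),np.sin(.08);p=np.array(s['tcp_pos'])
w=vision.grab_frame('wrist'); cv2.imwrite('pics/w3.png',cv2.resize(w['img'],(800,600),interpolation=2)[:,:,::-1])
o=np.array([.534,-.003,.079]); bx=np.array([c,sn,0])*.025; by=np.array([-sn,c,0])*.007
print((w2p(w,[o,o+bx+by,o+bx-by,o-bx+by,o-bx-by])*10/7).round(1))
```

```text
[ 0.53188291 -0.00272695  0.18342191] [ 0.65229897  0.6072597  -1.12160684  1.81033194  0.60748854  1.12016087
  0.96399616] [0.49151923 0.2810947  0.02620589] [-0.00162912  0.05931364 -0.04317581]
[[-0.997 -0.075 -0.   ]
 [-0.075  0.997  0.   ]
 [ 0.     0.    -1.   ]]
[[399.1 312.1]
 [413.2 359.3]
 [385.6 359.4]
 [413.4 262. ]
 [384.3 262.2]]
```

View pics/w3.png

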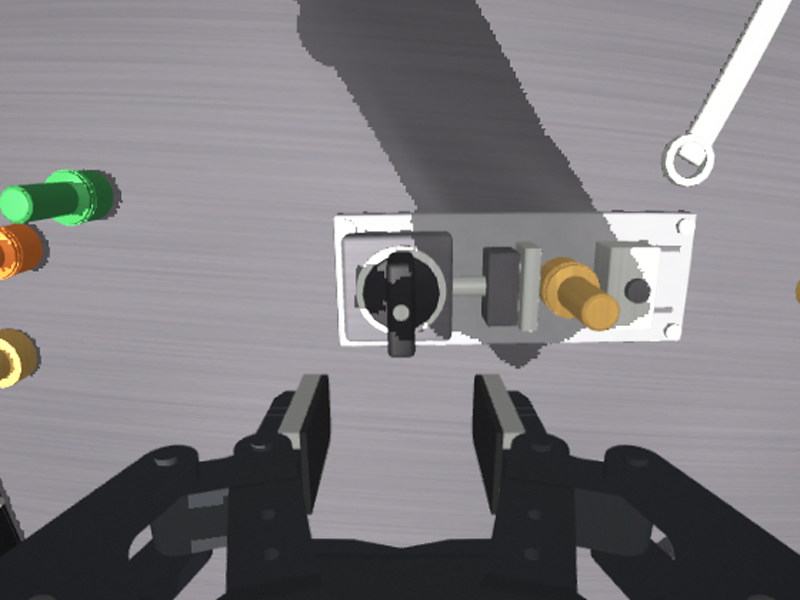

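The bar is centred at (401,305), right under the gripper and aligned with it, about 1 mm to the right of my estimate. I'll descend around it.

Request:
{"api": "carry_out", "payload": {"steps": [[[0,-0.002,0.001,0.03,0,0,0],[0,-0.002,0.001,0.06,0,0,0],[0,-0.002,0.001,0.09,0,0,0],[0,-0.002,0.001,0.11,0,0,0],[0,-0.002,0.001,0.125,0,0,0],[0,-0.002,0.001,0.132,0,0,0],[0,-0.002,0.001,0.132,0,0,0],[0,-0.002,0.001,0.132,0,0,0]]]}}

```text
t: 10.13
tcp_pos: [0.5342, -0.0014, 0.0518]
tcp_rot: [0.0, -0.039, 0.999, 0.0]
force: [-0.2, 0.9, 0.3]
grip_width: 0.0426
finger_force: 0.0
```

Request:
{"api": "carry_out", "payload": {"steps": [[[-0.3,0,0,0,0,0,0],[-0.5,0,0,0,0,0,0],[-0.7,0,0,0,0,0,0],[-1,0,0,0,0,0,0],[-1,0,0,0,0,0,0],[-1,0,0,0,0,0,0],[-1,0,0,0,0,0,0],[-1,0,0,0,0,0,0]]], "newtons": 80}}

```text
t: 10.8
tcp_pos: [0.5346, -0.0026, 0.0526]
tcp_rot: [0.001, -0.039, 0.999, -0.001]
force: [-1.2, -2.9, 7.1]
grip_width: 0.0125
finger_force: 77.9
```

Run:
```python
from h import *
s=bot.read_state(); print(s['tcp_pos'],s['joint_pos'],s['force'],s['torque'],s['grip_width'],s['finger_force']); print(rot(s).as_matrix().round(3))
```

```text
[ 0.53462873 -0.00263257  0.05256272] [ 0.54598259  0.75702064 -0.96571078  1.95180108  0.82110641  0.88557432
  0.78783917] [-1.20647966 -2.93832864  7.13465831] [-0.5968235   0.24767066  0.15112937] 0.012475732533487187 77.92659401893616
[[-0.997 -0.077  0.002]
 [-0.077  0.997 -0.002]
 [-0.002 -0.002 -1.   ]]
```

Request:
{"api": "carry_out", "payload": {"steps": [[[-1,0,0,0,0,0,0.1],[-1,0,0,0,0,0,0.2],[-1,0,0,0,0,0,0.3],[-1,0,0,0,0,0,0.4],[-1,0,0,0,0,0,0.5],[-1,0,0,0,0,0,0.6],[-1,0,0,0,0,0,0.6],[-1,0,0,0,0,0,0.6]]], "newtons": 100}}

```text
t: 11.47
tcp_pos: [0.5347, -0.0026, 0.0526]
tcp_rot: [0.001, 0.258, 0.966, -0.001]
force: [-0.9, -3.3, 10.5]
grip_width: 0.0122
finger_force: 100.1
```

```bash
cat > st.py <<'E'
from h import *
s=bot.read_state(); M=rot(s).as_matrix(); print('tcp',np.round(s['tcp_pos'],4),'j',np.round(s['joint_pos'],3),'F',np.round(s['force'],2),'T',np.round(s['torque'],3),'w',round(float(s['grip_width']),4),'yaw of y-line',round(float(np.arctan2(M[1,1],M[0,1])),4),'tiltz',M[:,2].round(3))
E
python3 st.py
```

```text
tcp [ 0.5347 -0.0026  0.0526] j [ 0.466  0.698 -0.81   1.953  0.71   0.8    0.299] F [-0.87 -3.32 10.5 ] T [-0.653  0.193 -0.16 ] w 0.0122 yaw of y-line 1.0494 tiltz [ 0.002 -0.002 -1.   ]
```

Request:
{"api": "carry_out", "payload": {"steps": [[[-1,0,0,0,0,0,0.05],[-1,0,0,0,0,0,0.1],[-1,0,0,0,0,0,0.15],[-1,0,0,0,0,0,0.2]]]}}

```text
t: 11.8
tcp_pos: [0.5347, -0.0026, 0.0526]
tcp_rot: [0.001, 0.354, 0.935, -0.0]
force: [-0.7, -4.2, 8.6]
grip_width: 0.0119
finger_force: 100.4
```

```bash
python3 st.py
```

```text
tcp [ 0.5347 -0.0026  0.0526] j [ 0.437  0.681 -0.756  1.953  0.67   0.774  0.138] F [-0.73 -4.21  8.63] T [-0.759  0.258  0.171] w 0.0119 yaw of y-line 0.8481 tiltz [ 0.002 -0.002 -1.   ]
```

Request:
{"api": "carry_out", "payload": {"steps": [[[-1,0,0,0,0,0,0.05],[-1,0,0,0,0,0,0.1],[-1,0,0,0,0,0,0.15],[-1,0,0,0,0,0,0.2]]]}}

```text
t: 12.13
tcp_pos: [0.5346, -0.0027, 0.0526]
tcp_rot: [0.001, 0.445, 0.895, -0.0]
force: [-0.5, -4.0, 9.2]
grip_width: 0.0127
finger_force: 100.4
```

```bash
python3 st.py
```

```text
tcp [ 0.5346 -0.0027  0.0526] j [ 0.406  0.665 -0.701  1.953  0.627  0.75  -0.019] F [-0.49 -4.03  9.17] T [-0.806  0.297  0.172] w 0.0127 yaw of y-line 0.6482 tiltz [ 0.002 -0.002 -1.   ]
```

Request:
{"api": "carry_out", "payload": {"steps": [[[-1,0,0,0,0,0,0.05],[-1,0,0,0,0,0,0.1],[-1,0,0,0,0,0,0.15],[-1,0,0,0,0,0,0.2]]]}}

```text
t: 12.47
tcp_pos: [0.5347, -0.0026, 0.0526]
tcp_rot: [0.001, 0.532, 0.847, -0.0]
force: [-1.8, -4.0, 9.3]
grip_width: 0.0125
finger_force: 100.4
```

```bash
python3 st.py
```

```text
tcp [ 0.5347 -0.0026  0.0526] j [ 0.373  0.651 -0.645  1.954  0.583  0.728 -0.175] F [-1.81 -3.96  9.25] T [-0.77   0.224  0.112] w 0.0125 yaw of y-line 0.4483 tiltz [ 0.002 -0.002 -1.   ]
```

Request:
{"api": "carry_out", "payload": {"steps": [[[-1,0,0,0,0,0,0.03],[-1,0,0,0,0,0,0.06],[-1,0,0,0,0,0,0.09],[-1,0,0,0,0,0,0.12]]]}}

```text
t: 12.8
tcp_pos: [0.5347, -0.0026, 0.0526]
tcp_rot: [0.001, 0.582, 0.813, -0.0]
force: [-1.3, -3.6, 9.6]
grip_width: 0.0122
finger_force: 100.4
```

```bash
python3 st.py
```

```text
tcp [ 0.5347 -0.0026  0.0526] j [ 0.353  0.643 -0.612  1.954  0.556  0.715 -0.268] F [-1.26 -3.65  9.56] T [-0.802  0.236  0.124] w 0.0122 yaw of y-line 0.3293 tiltz [ 0.002 -0.002 -1.   ]
```

Request:
{"api": "carry_out", "payload": {"steps": [[[-1,0,0,0,0,0,0.025],[-1,0,0,0,0,0,0.05],[-1,0,0,0,0,0,0.075],[-1,0,0,0,0,0,0.1]]]}}

```text
t: 13.13
tcp_pos: [0.5347, -0.0027, 0.0526]
tcp_rot: [0.001, 0.621, 0.783, 0.0]
force: [-0.9, -3.6, 10.1]
grip_width: 0.0121
finger_force: 100.4
```

```bash
python3 st.py
python3 - <<'E'
from h import *
a=vision.grab_frame('scene'); b=vision.grab_frame('top')
print(np.round(bot.read_state()['torque'],3))
A=a['img'][190:270,260:340]; B=b['img'][150:270,180:300]
cv2.imwrite('pics/c3.png',np.hstack([cv2.resize(A,(400,400),interpolation=2),cv2.resize(B,(400,400),interpolation=2)])[:,:,::-1])
E
```

```text
tcp [ 0.5347 -0.0027  0.0526] j [ 0.336  0.637 -0.583  1.954  0.533  0.705 -0.344] F [-0.93 -3.63 10.07] T [-0.833  0.186  0.131] w 0.0121 yaw of y-line 0.2295 tiltz [ 0.002 -0.002 -1.   ]
[-0.808  0.221 -0.103]
```

View pics/c3.png

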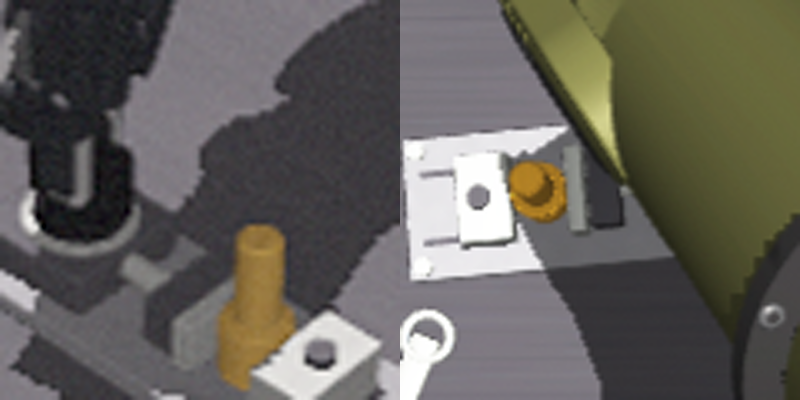

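The adapter is upright with the jaw at or near its collar (crop 570,190) and the anvil close by. The moving baseline is about 0.13 N·m. I'll continue in small steps.

Request:
{"api": "carry_out", "payload": {"steps": [[[-1,0,0,0,0,0,0.025],[-1,0,0,0,0,0,0.05],[-1,0,0,0,0,0,0.075],[-1,0,0,0,0,0,0.1]]]}}

```text
t: 13.57
tcp_pos: [0.5347, -0.0027, 0.0526]
tcp_rot: [0.001, 0.66, 0.751, 0.0]
force: [-0.6, -3.0, 9.8]
grip_width: 0.0121
finger_force: 100.4
```

```bash
python3 st.py
```

```text
tcp [ 0.5347 -0.0027  0.0526] j [ 0.318  0.631 -0.555  1.954  0.509  0.695 -0.421] F [-0.63 -2.99  9.79] T [-0.798  0.269  0.09 ] w 0.0121 yaw of y-line 0.1294 tiltz [ 0.002 -0.001 -1.   ]
```

Request:
{"api": "carry_out", "payload": {"steps": [[[-1,0,0,0,0,0,0.025],[-1,0,0,0,0,0,0.05],[-1,0,0,0,0,0,0.075],[-1,0,0,0,0,0,0.1]]]}}

```text
t: 13.9
tcp_pos: [0.5347, -0.0027, 0.0526]
tcp_rot: [0.001, 0.697, 0.717, 0.0]
force: [-0.8, -4.2, 9.3]
grip_width: 0.0125
finger_force: 100.4
```

```bash
python3 st.py
```

```text
tcp [ 0.5347 -0.0027  0.0526] j [ 0.301  0.625 -0.526  1.955  0.485  0.686 -0.497] F [-0.8  -4.21  9.33] T [-0.826  0.227  0.076] w 0.0125 yaw of y-line 0.0295 tiltz [ 0.002 -0.001 -1.   ]
```

Request:
{"api": "carry_out", "payload": {"steps": [[[-1,0,0,0,0,0,0.025],[-1,0,0,0,0,0,0.05],[-1,0,0,0,0,0,0.075],[-1,0,0,0,0,0,0.1]]]}}

```text
t: 14.23
tcp_pos: [0.5347, -0.0027, 0.0526]
tcp_rot: [0.001, 0.732, 0.682, 0.0]
force: [-0.9, -3.7, 9.0]
grip_width: 0.0125
finger_force: 100.4
```

```bash
python3 st.py
```

```text
tcp [ 0.5347 -0.0027  0.0526] j [ 0.283  0.62  -0.497  1.955  0.461  0.678 -0.572] F [-0.88 -3.69  9.03] T [-0.861  0.162  0.126] w 0.0125 yaw of y-line -0.0704 tiltz [ 0.002 -0.001 -1.   ]
```

Request:
{"api": "carry_out", "payload": {"steps": [[[-1,0,0,0,0,0,0.025],[-1,0,0,0,0,0,0.05]]]}}

```text
t: 14.4
tcp_pos: [0.5347, -0.0027, 0.0526]
tcp_rot: [0.001, 0.748, 0.663, 0.0]
force: [-0.9, -3.6, 8.5]
grip_width: 0.012
finger_force: 100.4
```

```bash
python3 st.py
```

```text
tcp [ 0.5347 -0.0027  0.0526] j [ 0.274  0.618 -0.483  1.955  0.449  0.673 -0.61 ] F [-0.86 -3.58  8.55] T [-0.854  0.253  0.137] w 0.012 yaw of y-line -0.1204 tiltz [ 0.002 -0.001 -1.   ]
```

Request:
{"api": "carry_out", "payload": {"steps": [[[-1,0,0,0,0,0,0.025],[-1,0,0,0,0,0,0.05]]]}}

```text
t: 14.57
tcp_pos: [0.5347, -0.0027, 0.0526]
tcp_rot: [0.001, 0.765, 0.644, 0.0]
force: [-0.5, -3.5, 10.1]
grip_width: 0.0125
finger_force: 100.4
```

```bash
python3 st.py
```

```text
tcp [ 0.5347 -0.0027  0.0526] j [ 0.265  0.615 -0.469  1.955  0.436  0.669 -0.648] F [-0.46 -3.52 10.14] T [-0.889  0.191  0.219] w 0.0125 yaw of y-line -0.1703 tiltz [ 0.002 -0.001 -1.   ]
```

Request:
{"api": "carry_out", "payload": {"steps": [[[-1,0,0,0,0,0,0.02]]]}}

```text
t: 14.65
tcp_pos: [0.5347, -0.0027, 0.0526]
tcp_rot: [0.001, 0.771, 0.637, 0.0]
force: [-1.7, -4.2, 9.1]
grip_width: 0.0122
finger_force: 100.4
```

```bash
python3 st.py
python3 - <<'E'
from h import *
for n,sl in(('scene',(slice(190,270),slice(260,340))),('top',(slice(165,245),slice(180,260)))):
    f=vision.grab_frame(n); globals()[n]=cv2.resize(f['img'][sl],(400,400),interpolation=2); print(np.round(bot.read_state()['torque'],3))
cv2.imwrite('pics/c4.png',np.hstack([scene,top])[:,:,::-1])
E
```

```text
tcp [ 0.5347 -0.0027  0.0526] j [ 0.261  0.614 -0.463  1.955  0.431  0.668 -0.663] F [-1.66 -4.18  9.1 ] T [-0.841  0.173  0.197] w 0.0122 yaw of y-line -0.1904 tiltz [ 0.002 -0.001 -1.   ]
[-0.893  0.231  0.066]
[-0.826  0.211  0.022]
```

View pics/c4.png

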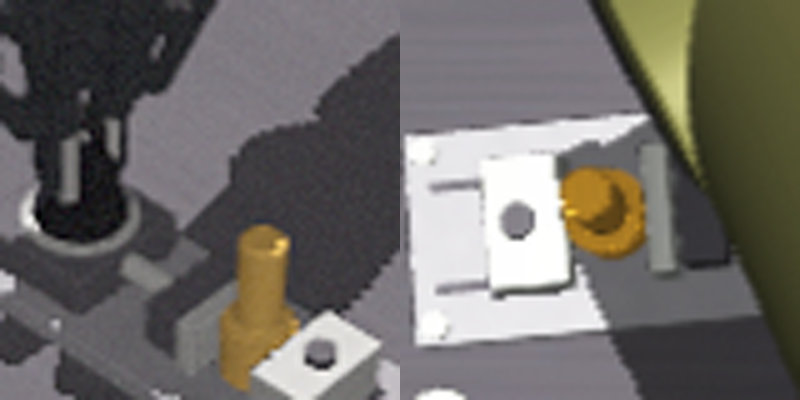

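The collar touches both the anvil and the jaw, and the adapter is upright. Torque has risen about 0.11 N·m both moving and standing, so the pinch is about 22 N. I'll release the knob and lift away.

Request:
{"api": "carry_out", "payload": {"steps": [[[-0.6,0,0,0,0,0,0],[-0.4,0,0,0,0,0,0],[-0.2,0,0,0,0,0,0],[0,0,0,0,0,0,0],[0,0,0,0,0,0,0],[0,0,0,0,0,0,0],[0,0,0,-0.02,0,0,0],[0,0,0,-0.05,0,0,0],[0,0,0,-0.09,0,0,0],[0,0,0,-0.13,0,0,0],[0,0,0,-0.15,0,0,0],[0,0,0,-0.15,0,0,0]]]}}

```text
t: 15.75
tcp_pos: [0.5363, -0.001, 0.2062]
tcp_rot: [0.003, 0.771, 0.637, 0.003]
force: [0.2, 0.1, -1.4]
grip_width: 0.0427
finger_force: 0.0
```

```bash
python3 st.py
python3 - <<'E'
from h import *
w=vision.grab_frame('wrist'); s=vision.grab_frame('scene')
cv2.imwrite('pics/c5.png',np.hstack([cv2.resize(w['img'][0:300,130:430],(400,400),interpolation=2),cv2.resize(s['img'][190:270,260:340],(400,400),interpolation=2)])[:,:,::-1])
E
```

```text
tcp [ 0.5363 -0.001   0.2062] j [ 0.352  0.426 -0.578  1.777  0.272  1.01  -0.52 ] F [ 0.19  0.06 -1.35] T [-0.001  0.     0.038] w 0.0427 yaw of y-line -0.1908 tiltz [ 0.008  0.    -1.   ]
```

View pics/c5.png

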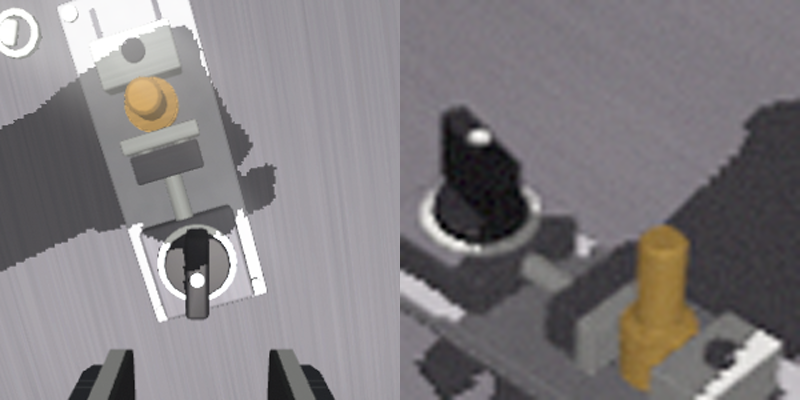

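```bash
python3 -c "
from workcell import bot
print(bot.finish_job())"
```

```text
the job is handed in; nothing more can be done
None
```

The job is handed in at about 16 s, with no result reported back: the brass adapter stands upright between the jaws, pinched at roughly 20 N (my estimate from the torque rise, not a direct reading), and the knob is released with the arm clear.

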